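# Slide a setter plate out over the end of the cooling ledge

## Task

Push the stop bar at the end of the cooling ledge outward until it is right out of the way, then push the white setter plate along the ledge until about a third of its length overhangs that end, so that plate tongs can take its edge. Only push with the fingertips: nothing is picked up, the crucible rides along standing on the plate without being touched, and the plate stays flat on the ledge. Leave the other things on the bench where they are.

Things in the scene. Friction and masses are not known exactly. Their poses are not given: they have to be found in the camera images.
- ledge: low fixed grey-painted sheet-metal stand (the cooling ledge), 100 mm wide (its x), 320 mm long (its y), its flat top 50 mm above the worktop. Origin: centre of its underside, on the worktop. Its y axis runs along the ledge; the end at its y = -160 mm, toward the robot's right, is the one with the stop bar. Lips 5 mm thick along both long sides rise 8 mm above the top (58 mm above the worktop) and leave a channel 90 mm wide, open at both ends
- ledge_end (a point): middle of the top edge at the stop-bar end of the ledge, 50 mm above the worktop, where the ledge stops and the plate is to overhang
- plate: loose white ceramic setter plate lying flat in the channel, 80 mm wide (its x), 140 mm long (its y), 8 mm thick, about 0.25 kg. Origin: centre of its underside
- plate_lead (a point): middle of the plate's end face nearer the stop bar (its y = -70 mm), half-way up its thickness
- plate_trail (a point): middle of the plate's other end face, away from the stop bar (its y = +70 mm), half-way up its thickness; the fingers can be put down behind it in the channel or beyond the far end of the ledge
- stop (a joint): steel stop bar that swings level about an upright pin at the rear (away from the robot) corner of the ledge; 0 rad = square across the channel, blocking it; grows to 1.9 rad as its free end swings outward, beyond the end of the ledge; at 1.57 it points straight on along the ledge, clear of the channel. Stiff hinge, stays where it is left; under 1 N at the free end moves it. Bar 10 mm thick, 14 mm high, its underside 3.5 mm above the ledge top
- stop_hinge (a point): foot of the stop bar's hinge pin, at x = +60, y = -150 mm of the ledge, 53.5 mm above the worktop
- stop_post (a point): centre of the round upright post (14 mm across, 28 mm high, standing from 53.5 to 81.5 mm above the worktop) at the free end of the stop bar, 95 mm from the hinge pin; it can be pushed by a fingertip from the plate's side
- crucible: white porcelain crucible, 39 mm across, 28 mm high, standing loose on the plate near its middle. Origin: centre of its underside
- vial_by: glass sample vial with blue screw cap, 24 x 21 x 44 mm high, behind the ledge, bystander. Origin: centre of its underside
- bottle_by: small reagent bottle with black cap, 45 mm wide, 80 mm high, behind the ledge, bystander. Origin: centre of its underside
- timer: white lab timer, 62 x 62 x 21 mm, left of the ledge, bystander. Origin: centre of its underside
- tape: roll of tape lying flat, 100 mm across, 25 mm high, right of the ledge, bystander. Origin: centre of its underside
- carton: small cardboard carton, 80 x 110 x 30 mm, at the right behind the ledge, bystander. Origin: centre of its underside
- calc: pocket calculator, 120 x 72 x 16 mm, left of the ledge, bystander. Origin: centre of its underside
Mind the look-alikes: they are no part of the job. There is more than one size of the crucible; the one meant has the size given above.

How it is judged:
By the outcome, as a careful person would: the job done as asked, in the order asked, and still so for the second after the job is handed in, with the robot touching nothing.
It also fails if it takes over 64 s, if anything falls off the work surface, if the arm or the gripper's body presses on something with over 40 N, if the wrist force passes 120 N, or if a joint passes its speed limit or range.

## Robot

A 6-joint arm with a two-finger parallel gripper is mounted at the origin on a cart in front of the work surface, level with it; the furniture and walls round the work are solid. World frame = base frame: x ahead of the robot, y to its left, z up, the work surface at z = 0. Lengths are in mm, angles in rad, forces in N, time in s.
With the tool pointing down it reaches from about 325 to 900 mm from the base axis. Payload 6.1 kg.
Tool frame: the origin (TCP) lies midway between the tips of the shut fingers; the grasp point (between the pads) lies 19 mm behind it; z points along the fingers, y is the line along which they close (so a half turn about z gives the same grasp; the last joint's range is limited). The gripper opens to 87 mm and grips with 3 to 60 N. Pads are 19 mm wide; open, the fingers measure 117 mm over their backs; the gripper's body (75 mm by 190 mm) begins 51 mm behind the grasp point.
Start: joints at [-1.227, 0.22, 1.526, -0, 1.395, -0.126], TCP at [282.934, -557.282, 222.538] pointing down, gripper open.
Joint ranges: [-2.98, 2.98], [-0.91, 2.08], [0.09, 2.57], [-1.24, 4.39], [0.2, 2.65], [-2.68, 2.68]. Speed limits (rad/s): [2.57, 2.57, 3.01, 3.14, 3.14, 3.14].

## Interface

Orientations are given as a rotation vector (axis times angle).
In Python, from cell import env gives the robot as it stands.
- The arm moves only by the shell command python3 -m handwheel 'ROWS' [OPENING] [FORCE]. ROWS is JSON, a list of rows, each a list of 6 numbers: the shift along the tool's x, y, z in cm, then the turn, a rotation vector about the tool's x, y, z in degrees. In form: [[dx, dy, dz, ax, ay, az], ...]. A call has 1 to 8 rows; each row shifts and turns the commanded pose from where the row before left it, along the tool's axes as they then stand; what a row does not reach is not made up. A row lasts 1/10 s, in which the tool goes at most 50 mm and 8.59 degrees, less where a joint would pass 70% of its speed; a pose out of reach is approached as far as the arm can. A call with a gripper value outside its range is refused whole. OPENING is the opening, from -1 (shut) to 1 (fully open), so that 0 is half open, set as the call begins (- or left out, the last holds). The fingers move at their own pace and stop on an object; FORCE is the grip in N (left out, the last holds). Time passes only in rows, so rows that do not move let the fingers close. It gives the time, the measured TCP pose, the force, the opening and the grip force at its end, in the units of the state.
- env.read_state(): the state, without advancing time (a new reading comes with each control period).
- env.read_camera(name): name is "scene" or "top" or "wrist"; returns a dict with "image" (420x560x3 uint8, blue, green, red), "fx", "fy", "cx", "cy" (pixels), "R" (3x3) and "t" (3): a world point X has camera coordinates R X + t. Camera axes: x right, y down, z forward; pixel columns grow to the right and rows downward; lengths in mm; the calibration is good to about 2 mm. A picture is of the moment at which its call begins. There is no depth.
- env.hand_in(): hands the job in; it is judged then, once.
The state is a dict: "clock": time; "q": joint angles; "joint_vel": joint speeds; "tau": joint torques, N m; "tcp_pos": TCP position; "tcp_rot": TCP orientation; "wrist_force": force on the tool from outside, world axes, zero at the start; "ft_torque": the same for the moment, N m; "opening": finger opening in mm; "gripper_force": force on a finger pad.
Only numpy, scipy, OpenCV 4.12 (cv2) and the standard library are available. Lean on these libraries where they do the work, as an engineer would, in place of code of your own. Each camera call takes 0.05 s, during which the arm holds its last target. There are 200 camera calls.

## Working session

There is one attempt and no reset: what is moved stays moved. The work goes in short steps, Python scripts to look and compute and a shell command to move; the robot and the scene stay as the last step left them, time stands still between calls to the robot, and variables do not carry over. Pictures are saved under pics/ and viewed, at most 11 in all, crops included, and the job is handed in when it is done.

```bash
mkdir -p pics; python3 - <<'E'
from cell import env
import cv2,numpy as np
for n in("scene","top"):
    c=env.read_camera(n); cv2.imwrite(f"pics/{n}0.png",c["image"]); print(n,c["fx"],c["cx"],c["cy"],np.round(c["R"],3).tolist(),np.round(c["t"]))
s=env.read_state(); print(s["clock"],s["tcp_rot"],s["opening"],s["wrist_force"])
E
```

```text
scene 531.4148563305861 275.74155441286825 212.31662133729375 [[-0.542, -0.84, -0.008], [-0.435, 0.289, -0.853], [0.719, -0.459, -0.522]] [ 272.  284. 1144.]
top 425.7160173631023 285.4121719447588 206.0484187525029 [[-0.024, -1.0, -0.014], [-0.987, 0.026, -0.156], [0.156, 0.01, -0.988]] [  -8.  534. 1169.]
0.1 [-3.05365207e+00 -7.30672710e-01  3.21874415e-04] 86.65371904465628 [ 0.11101481  0.08909164 -0.31037741]
```

View pics/scene0.png

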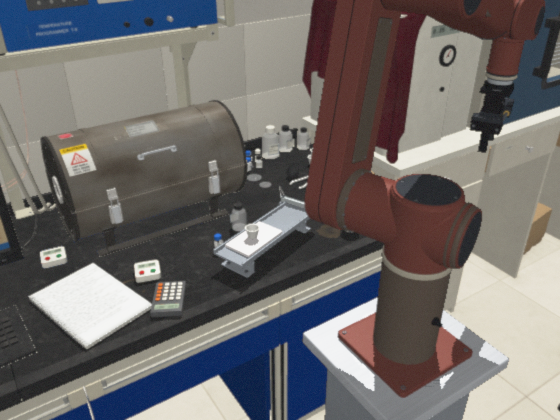

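View pics/top0.png

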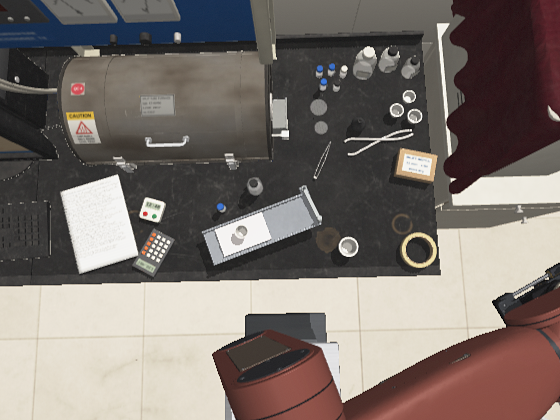

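The scene view shows the ledge at mid-image with the stop at its far-right end. In the top view the ledge runs from (207,248) to (312,207), with the stop bar from (304,190) to (320,222). The plate is at about (242,234) and the crucible at (240,234). I'll enlarge both views.

```bash
python3 - <<'E'
import cv2,numpy as np
a=cv2.resize(cv2.imread("pics/top0.png")[175:275,195:335],None,fx=5.6,fy=5.6,interpolation=cv2.INTER_CUBIC)
b=cv2.resize(cv2.imread("pics/scene0.png")[180:285,200:330],None,fx=5.6,fy=5.6,interpolation=cv2.INTER_CUBIC)
cv2.imwrite("pics/tc.png",a);cv2.imwrite("pics/sc.png",b)
E
```

```text
(no output)
```

View pics/tc.png

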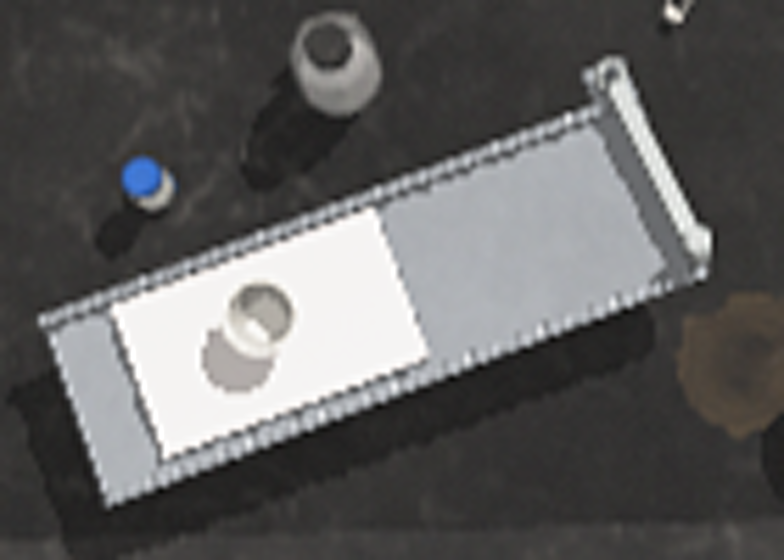

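View pics/sc.png

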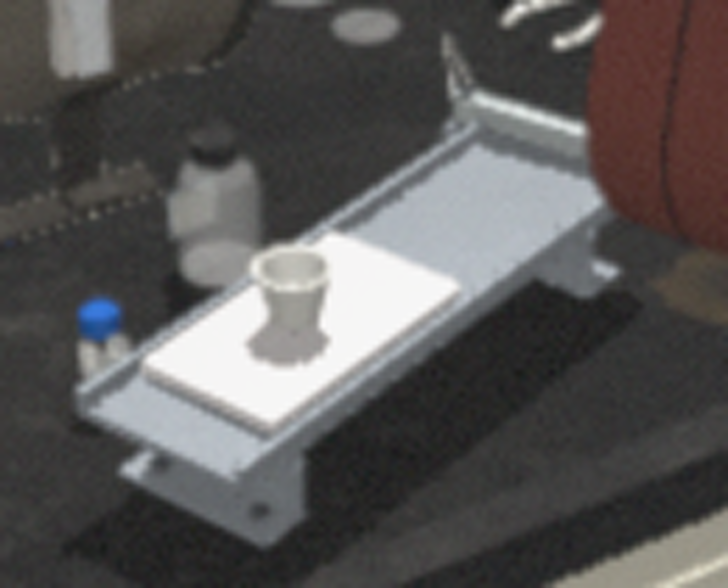

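The crops show the plate corners clearly: top crop (112,305), (378,206), (427,357), (163,460); scene crop (148,362), (335,233), (460,287), (268,425). The post is at about (700,240) in the top crop, and the arm hides it in the scene view.

```bash
cat > h.py <<'E'
from cell import env
import cv2,numpy as np
from scipy.spatial.transform import Rotation as Ro
def P(c): 
    K=np.array([[c["fx"],0,c["cx"]],[0,c["fy"],c["cy"]],[0,0,1]]); return K@np.c_[np.array(c["R"]),np.array(c["t"])]
def onz(c,uv,z):
    M=P(c); H=M[:,[0,1,3]].copy(); H[:,2]+=M[:,2]*z
    p=np.linalg.solve(H,np.r_[uv,1]); return p[:2]/p[2]
def tri(c1,a,c2,b):
    X=cv2.triangulatePoints(P(c1),P(c2),np.array(a,float),np.array(b,float)); return X[:3,0]/X[3,0]
def proj(c,X):
    p=P(c)@np.r_[X,1]; return p[:2]/p[2]
E
python3 - <<'E'
from h import *
np.set_printoptions(precision=1,suppress=True)
T=env.read_camera("top");S=env.read_camera("scene")
t=lambda u,v:np.array([195+(u+.5)/5.6-.5,175+(v+.5)/5.6-.5]); s=lambda u,v:np.array([200+(u+.5)/5.6-.5,180+(v+.5)/5.6-.5])
tc=[(112,305),(378,206),(427,357),(163,460)];sc=[(148,362),(335,233),(460,287),(268,425)]
Q=[]
for a,b in zip(tc,sc): q=onz(T,t(*a),58);Q.append(q);print(tri(T,t(*a),S,s(*b)),q)
Q=np.array(Q);print("plate c",Q.mean(0),"len",np.linalg.norm(Q[0]-Q[1]),np.linalg.norm(Q[3]-Q[2]),"w",np.linalg.norm(Q[0]-Q[3]))
d=(Q[1]+Q[2]-Q[0]-Q[3]);d/=np.linalg.norm(d);print("dir",d,np.degrees(np.arctan2(d[1],d[0])))
L=np.array([onz(T,t(*a),58) for a in [(40,320),(108,505),(706,272)]]);print("ledge",L,np.linalg.norm(L[1]-L[2]),np.linalg.norm(L[0]-L[1]))
e=L[2]-L[1];print("ledge ang",np.degrees(np.arctan2(e[1],e[0])))
print("post",onz(T,t(702,236),81),"hinge",onz(T,t(610,68),70))
print("rim",onz(T,t(262,312),86), "tape",onz(T,(418,250),25),"cruc",onz(T,(347,246),28),"carton",onz(T,(416,165),30),"bottle",onz(T,t(328,45),80))
E
```

```text
[470.4 175.   55.9] [471.8 176.8]
[518.3  43.3  54.6] [518.1  43.5]
[441.6  20.   56.4] [441.9  20.4]
[394.9 152.4  56.5] [394.4 151.5]
plate c [456.5  98.1] len 141.1506845684033 139.43919963046702 w 81.40037982043192
dir [ 0.3 -0.9] -70.47740125158313
ledge [[ 465.2  212.8]
 [ 373.1  178.7]
 [ 480.6 -119.2]] 316.65290368711277 98.21421689882975
ledge ang -70.15241059775047
post [ 495.7 -116.2] hinge [582.9 -74.3]
rim [463.5  98.8] tape [ 401.  -393.4] cruc [ 417.1 -193.3] carton [ 646.4 -404. ] bottle [596.3  65.6]
```

```bash
python3 -m handwheel '[[2.6,-2.1,0,0,0,0],[2.6,-2.1,0,0,0,0],[2.6,-2.1,0,0,0,0],[2.6,-2.1,0,0,0,0],[2.6,-2.1,0,0,0,0],[2.6,-2.1,0,0,0,0],[2.6,-2.1,0,0,0,0],[2.6,-2.1,0,0,0,0]]' -1 20
python3 -m handwheel '[[2.6,-2.1,0,0,0,0],[2.6,-2.1,0,0,0,0],[2.6,-2.1,0,0,0,0],[2.6,-2.1,0,0,0,0],[2.6,-2.1,0,0,0,0],[2.6,-2.1,0,0,0,0],[2.6,-2.1,0,0,0,0],[0,0,0,0,0,0]]'
python3 -m handwheel '[[0,0,0,0,0,-8.3],[0,0,0,0,0,-8.3],[0,0,0,0,0,-8.3],[0,0,0,0,0,-8.3],[0,0,0,0,0,-8.3],[0,0,0,0,0,-8.3],[0,0,0,0,0,-8.3],[0,0,0,0,0,-8.3]]'
python3 -m handwheel '[[0,0,0,0,0,-8.3],[0,0,0,0,0,-8.2],[0,0,0,0,0,0]]'
cat >> h.py <<'E'
C=np.array([472.9,46.8]);d=np.array([.3393,-.9407]);ux=np.array([.9407,.3393])
def led(p): r=np.asarray(p)[:2]-C; return np.array([r@ux,-r@d])
def wor(x,y): return C+x*ux-y*d
def st():
    s=env.read_state(); R=Ro.from_rotvec(s["tcp_rot"]).as_matrix()
    print("t",s["clock"],"ledge xy",led(s["tcp_pos"]).round(1),"z",round(s["tcp_pos"][2],1),"yaw",np.degrees(np.arctan2(R[1,0],R[0,0])).round(1),"tool z",R[:,2].round(3),"F",np.round(s["wrist_force"],1))
E
python3 - <<'E'
from h import *
st()
for n in("scene","wrist"):
    c=env.read_camera(n); 
    if n=="scene": im=cv2.resize(c["image"][180:285,200:330],None,fx=4,fy=4,interpolation=cv2.INTER_CUBIC)
    else: im=c["image"]
    cv2.imwrite(f"pics/{n}1.png",im)
    print(n,[proj(c,np.r_[wor(*a),z]).round() for a,z in [((-50,-160),58),((50,-160),58),((60,-150),67),((-35,-150),81)]])
E
```

```text
clock: 1.0
tcp_pos: [392.6, -312.0, 222.5]
tcp_rot: [-3.055, -0.731, -0.0]
wrist_force: [0.5, 0.5, 0.1]
opening: 31.1
gripper_force: 0.0
clock: 1.8
tcp_pos: [489.0, -96.6, 222.5]
tcp_rot: [-3.053, -0.737, -0.001]
wrist_force: [-0.8, -0.6, -0.4]
opening: 0.3
gripper_force: 0.0
clock: 2.6
tcp_pos: [487.7, -100.5, 222.4]
tcp_rot: [-2.15, -2.291, 0.001]
wrist_force: [0.1, 0.6, 0.5]
opening: 0.2
gripper_force: 0.0
clock: 2.9
tcp_pos: [487.7, -100.4, 222.4]
tcp_rot: [-1.805, -2.571, 0.001]
wrist_force: [0.1, 0.1, -0.4]
opening: 0.6
gripper_force: 0.0
t 2.9 ledge xy [ -36.  -143.5] z 222.4 yaw 109.9 tool z [-0. -0. -1.] F [ 0.1  0.1 -0.4]
scene [array([315., 209.]), array([287., 199.]), array([282., 196.]), array([309., 202.])]
wrist [array([260., 211.]), array([361., 210.]), array([374., 203.]), array([275., 207.])]
```

View pics/wrist1.png

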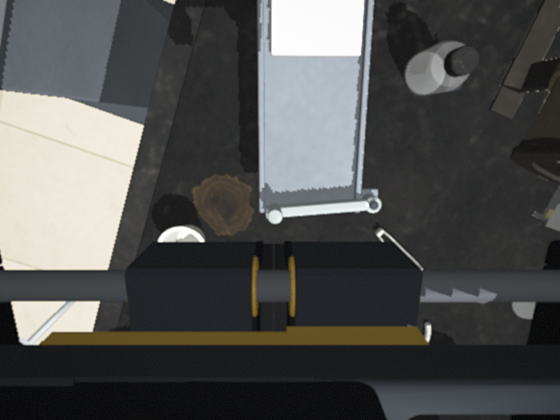

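The wrist view confirms the fit: the ledge corner is at (261,211) against a predicted (260,211), and the hinge at (374,204). The bar is almost square across, with the post at (275,215). Next I'll go in behind the bar and swing it outward.

```bash
python3 -m handwheel '[[1.7,1.55,0,0,0,0],[1.7,1.55,0,0,0,0],[0,0,3.5,0,0,0],[0,0,3.5,0,0,0],[0,0,3.5,0,0,0],[0,0,3.5,0,0,0],[0,0,1.9,0,0,0],[0,0,0,0,0,0]]'
python3 -m handwheel '[[-1.0,0,0,0,0,0],[-1.0,0,0,0,0,0],[-0.6,0,0,0,0,0],[-1.1,-0.1,0,0,0,0],[-1.1,-0.1,0,0,0,0],[-1.2,0.3,0,0,0,0],[-1.2,0.3,0,0,0,0],[0,0,0,0,0,0]]'
python3 - <<'E'
from h import *
st()
E
```

```text
clock: 3.8
tcp_pos: [502.7, -56.8, 60.2]
tcp_rot: [-1.806, -2.563, 0.004]
wrist_force: [-0.6, 0.0, -0.3]
opening: 0.5
gripper_force: 0.0
clock: 4.6
tcp_pos: [535.1, -125.6, 63.8]
tcp_rot: [1.807, 2.568, -0.0]
wrist_force: [-0.7, 0.2, -0.2]
opening: 0.7
gripper_force: 0.0
t 4.6 ledge xy [  -0.  -183.3] z 63.8 yaw 109.7 tool z [ 0.001 -0.001 -1.   ] F [-0.7  0.2 -0.2]
```

```bash
python3 -m handwheel '[[-1.0,0.8,0,0,0,0],[-0.9,0.8,0,0,0,0],[-0.6,1.2,0,0,0,0],[-0.6,1.2,0,0,0,0],[-0.2,0.7,0,0,0,0],[-0.1,0.5,0,0,0,0],[0,0.2,0,0,0,0],[0,0,0,0,0,0]]'
python3 -m handwheel '[[0,-1,0,0,0,0],[0,-1,0,0,0,0],[0,-1,-3,0,0,0],[0,0,-4,0,0,0],[0,0,-4,0,0,0],[4,-1,-1,0,0,0],[4,-1,0,0,0,0],[0,0,0,0,0,0]]' 
python3 - <<'E'
from h import *
st()
c=env.read_camera("wrist");cv2.imwrite("pics/wrist2.png",c["image"])
print([proj(c,np.r_[wor(*a),z]).round() for a,z in [((-50,-160),58),((60,-150),67),((60,-245),81),((0,-16),58)]])
E
```

```text
clock: 5.4
tcp_pos: [596.2, -137.3, 63.5]
tcp_rot: [1.806, 2.571, -0.0]
wrist_force: [0.4, 0.4, 0.3]
opening: 0.2
gripper_force: 0.0
clock: 6.2
tcp_pos: [518.9, -76.2, 183.5]
tcp_rot: [-1.802, -2.571, -0.001]
wrist_force: [-0.7, -0.2, -0.2]
opening: 0.6
gripper_force: 0.0
t 6.2 ledge xy [   1.5 -131.3] z 183.5 yaw 109.9 tool z [-0.001  0.001 -1.   ] F [-0.7 -0.2 -0.2]
[array([217., 235.]), array([342., 228.]), array([340., 334.]), array([273.,  62.])]
```

View pics/wrist2.png

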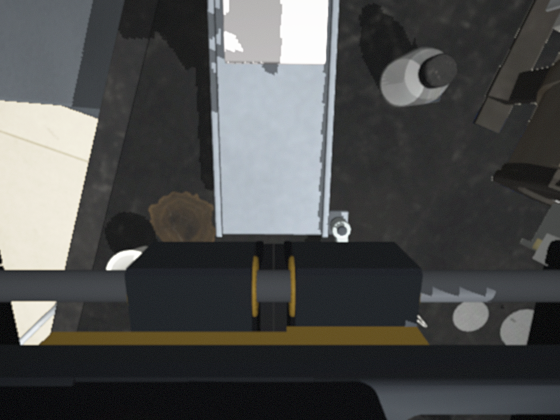

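The bar is gone from the channel end; only the hinge shows, at (341,229). The plate's leading edge is at row 64 against a predicted 62. Next I'll go behind the plate with the fingers part open.

```bash
python3 -m handwheel '[[3.9,0,0,0,0,0],[3.9,0,0,0,0,0],[3.9,0,0,0,0,0],[3.9,0,0,0,0,0],[3.9,0,0,0,0,0],[3.9,0,0,0,0,0],[3.9,0,0,0,0,0],[0,0,0,0,0,0]]' -0.08
python3 - <<'E'
from h import *
st()
T=env.read_camera("top")
cv2.imwrite("pics/top2.png",cv2.resize(T["image"][165:275,195:335],None,fx=5,fy=5,interpolation=cv2.INTER_CUBIC))
c=env.read_camera("wrist");cv2.imwrite("pics/wrist3.png",c["image"])
print([proj(c,np.r_[wor(*a),z]).round() for a,z in [((-45,160),50),((45,160),50),((-40,124),58),((40,124),58)]])
E
```

```text
clock: 7.05
tcp_pos: [428.3, 180.3, 183.4]
tcp_rot: [-1.801, -2.573, -0.001]
wrist_force: [-0.0, -0.6, 0.3]
opening: 39.6
gripper_force: 0.0
t 7.05 ledge xy [  3.4 140.7] z 183.4 yaw 110.0 tool z [-0.     0.001 -1.   ] F [-0.  -0.6  0.3]
[array([219., 178.]), array([321., 178.]), array([225., 220.]), array([315., 220.])]
```

View pics/top2.png

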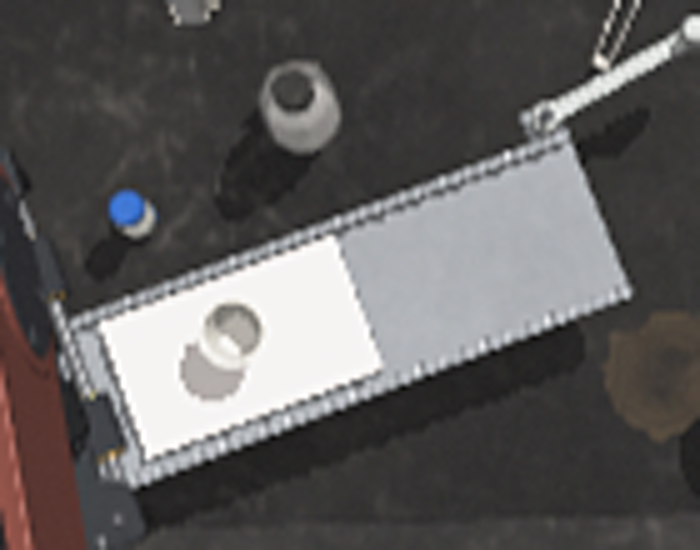

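The bar now points along and past the ledge line, about 1.7 rad, and the channel is open. Now lower behind the plate.

```bash
python3 -m handwheel '[[0.2,-0.2,0,0,0,0],[0,0,3,0,0,0],[0,0,3,0,0,0],[0,0,3,0,0,0],[0,0,2.5,0,0,0],[0,0,1,0,0,0],[0,0,0.5,0,0,0],[0,0,0,0,0,0]]'
python3 - <<'E'
from h import *
st()
c=env.read_camera("wrist");cv2.imwrite("pics/wrist4.png",c["image"])
E
```

```text
clock: 7.95
tcp_pos: [427.4, 178.4, 53.7]
tcp_rot: [1.807, 2.57, -0.0]
wrist_force: [-0.4, 0.2, 0.3]
opening: 40.0
gripper_force: 0.0
t 7.95 ledge xy [  1.9 139.2] z 53.7 yaw 109.8 tool z [ 0. -0. -1.] F [-0.4  0.2  0.3]
```

View pics/wrist4.png

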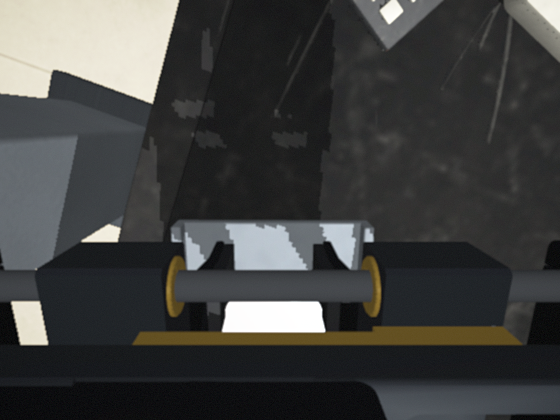

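The fingers are centred in the channel (lips at columns 178 and 368) behind the white plate edge at row 300. Now push gently, stopping short first.

```bash
python3 -m handwheel '[[-0.2,0,0,0,0,0],[-0.3,0,0,0,0,0],[-0.3,0,0,0,0,0],[-0.4,0,0,0,0,0],[-0.5,0,0,0,0,0],[-0.5,0,0,0,0,0],[-0.5,0,0,0,0,0],[-0.5,0,0,0,0,0]]'
python3 -m handwheel '[[-0.5,0,0,0,0,0],[-0.5,0,0,0,0,0],[-0.5,0,0,0,0,0],[-0.5,0,0,0,0,0],[-0.5,0,0,0,0,0],[-0.5,0,0,0,0,0],[-0.5,0,0,0,0,0],[-0.5,0,0,0,0,0]]'
python3 -m handwheel '[[-0.5,0,0,0,0,0],[-0.5,0,0,0,0,0],[-0.5,0,0,0,0,0],[-0.5,0,0,0,0,0],[-0.5,0,0,0,0,0],[-0.4,0,0,0,0,0],[-0.3,0,0,0,0,0],[0,0,0,0,0,0]]'
python3 - <<'E'
from h import *
st()
c=env.read_camera("top")
cv2.imwrite("pics/top3.png",cv2.resize(c["image"][165:275,195:335],None,fx=5,fy=5,interpolation=cv2.INTER_CUBIC))
E
```

```text
clock: 8.8
tcp_pos: [437.9, 148.4, 53.5]
tcp_rot: [-1.806, -2.57, 0.0]
wrist_force: [-0.7, 3.1, 1.5]
opening: 39.7
gripper_force: 1.6
clock: 9.6
tcp_pos: [451.5, 110.8, 53.5]
tcp_rot: [-1.806, -2.571, 0.0]
wrist_force: [-0.4, 3.3, 1.6]
opening: 39.4
gripper_force: 1.5
clock: 10.4
tcp_pos: [462.4, 80.4, 53.4]
tcp_rot: [1.806, 2.57, -0.001]
wrist_force: [0.3, -0.5, -0.1]
opening: 40.2
gripper_force: 0.0
t 10.4 ledge xy [ 1.5 35.2] z 53.4 yaw 109.8 tool z [ 0.    -0.001 -1.   ] F [ 0.3 -0.5 -0.1]
```

View pics/top3.png

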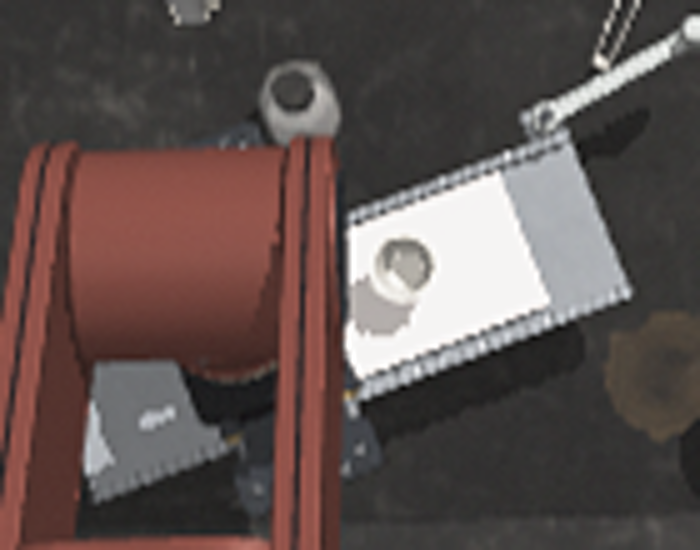

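The plate has slid straight, with its leading corners at (502,172) and (550,305). The crucible is standing at (405,267).

```bash
python3 - <<'E'
from h import *
T=env.read_camera("top")
t=lambda u,v:np.array([195+(u+.5)/5-.5,165+(v+.5)/5-.5])
a,b=[led(onz(T,t(*p),58)) for p in [(502,172),(550,305)]]; e=[led(onz(T,t(*p),58)) for p in [(570,142),(632,294)]]
print(a,b,"ledge end",e,"hinge",led(onz(T,t(542,120),68)),"bar tip",led(onz(T,t(690,33),75)))
E
```

```text
[  40.55139422 -117.16976756] [ -39.16265704 -114.5872644 ] ledge end [array([  42.56320711, -159.11689334]), array([ -50.0353629, -159.3823304])] hinge [  58.29850427 -148.09787359] bar tip [  72.99232625 -242.72960542]
```

```bash
python3 -m handwheel '[[-0.3,0,0,0,0,0],[-0.4,0,0,0,0,0],[-0.5,0,0,0,0,0],[-0.5,0,0,0,0,0],[-0.5,0,0,0,0,0],[-0.5,0,0,0,0,0],[-0.5,0,0,0,0,0],[-0.5,0,0,0,0,0]]'
python3 -m handwheel '[[-0.5,0,0,0,0,0],[-0.5,0,0,0,0,0],[-0.5,0,0,0,0,0],[-0.5,0,0,0,0,0],[-0.5,0,0,0,0,0],[-0.5,0,0,0,0,0],[-0.5,0,0,0,0,0],[-0.4,0,0,0,0,0]]'
python3 -m handwheel '[[-0.4,0,0,0,0,0],[-0.2,0,0,0,0,0],[0,0,0,0,0,0],[0,0,0,0,0,0]]'
python3 - <<'E'
from h import *
st()
c=env.read_camera("top")
cv2.imwrite("pics/top4.png",cv2.resize(c["image"][165:275,225:365],None,fx=5,fy=5,interpolation=cv2.INTER_CUBIC))
E
```

```text
clock: 11.3
tcp_pos: [474.8, 45.8, 53.5]
tcp_rot: [-1.806, -2.57, 0.0]
wrist_force: [-1.4, 2.2, -1.6]
opening: 39.6
gripper_force: 0.7
clock: 12.1
tcp_pos: [488.1, 9.2, 53.6]
tcp_rot: [1.806, 2.57, 0.0]
wrist_force: [-0.7, 0.7, -0.7]
opening: 39.8
gripper_force: 0.7
clock: 12.5
tcp_pos: [490.3, 3.7, 53.8]
tcp_rot: [1.806, 2.57, 0.0]
wrist_force: [0.3, 0.5, -0.4]
opening: 40.2
gripper_force: 0.0
t 12.5 ledge xy [  1.8 -46.4] z 53.8 yaw 109.8 tool z [ 0.001 -0.    -1.   ] F [ 0.3  0.5 -0.4]
```

View pics/top4.png

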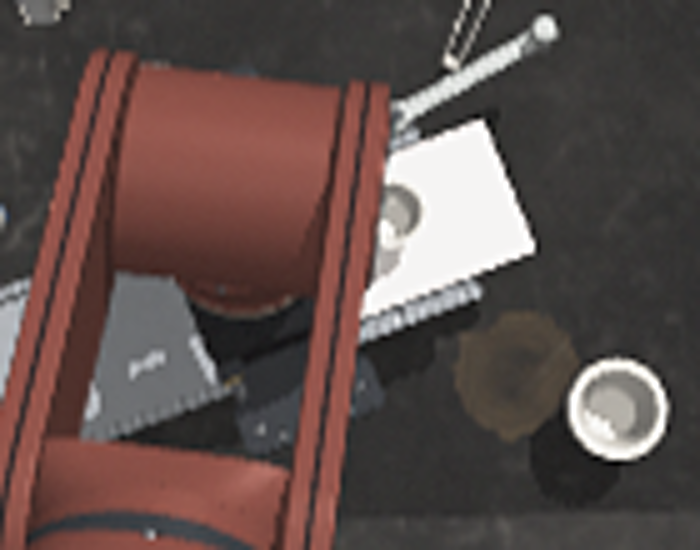

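The plate overhangs the end, with its leading corners at (486,119) and (535,250). It is clear of the bar, and the crucible is upright at (400,212).

```bash
python3 - <<'E'
from h import *
T=env.read_camera("top")
t=lambda u,v:np.array([225+(u+.5)/5-.5,165+(v+.5)/5-.5])
print([led(onz(T,t(*p),58)) for p in [(486,119),(535,250),(482,291)]])
E
```

```text
[array([  41.25942854, -198.6549137 ]), array([ -37.86119527, -196.18428701]), array([ -48.47620154, -160.01152222])]
```

```bash
python3 -m handwheel '[[-0.3,0,0,0,0,0],[-0.3,0,0,0,0,0],[-0.2,0,0,0,0,0],[-0.1,0,0,0,0,0],[0,0,0,0,0,0],[0,0,0,0,0,0]]'
python3 -m handwheel '[[1,0,0,0,0,0],[2,0,0,0,0,0],[2,0,0,0,0,0],[1,0,-2,0,0,0],[0,0,-4,0,0,0],[0,0,-4,0,0,0],[0,0,-4,0,0,0],[0,0,0,0,0,0]]'
python3 -m handwheel '[[4,0,0,0,0,0],[4,0,0,0,0,0],[4,0,0,0,0,0],[4,0,0,0,0,0],[4,0,0,0,0,0],[4,0,0,0,0,0],[0,0,0,0,0,0],[0,0,0,0,0,0]]'
python3 - <<'E'
from h import *
st()
c=env.read_camera("top")
cv2.imwrite("pics/top5.png",cv2.resize(c["image"][165:275,225:365],None,fx=5,fy=5,interpolation=cv2.INTER_CUBIC))
E
```

```text
clock: 13.2
tcp_pos: [493.2, -4.7, 53.6]
tcp_rot: [1.806, 2.57, -0.0]
wrist_force: [-0.0, 1.0, 1.4]
opening: 39.7
gripper_force: 0.6
clock: 14.0
tcp_pos: [476.4, 52.1, 200.0]
tcp_rot: [1.8, 2.563, 0.009]
wrist_force: [0.0, 0.6, -0.4]
opening: 40.5
gripper_force: 0.0
clock: 14.8
tcp_pos: [390.4, 278.1, 192.8]
tcp_rot: [1.802, 2.573, -0.002]
wrist_force: [0.0, 0.1, 0.5]
opening: 40.2
gripper_force: 0.0
t 14.8 ledge xy [  0.9 245.6] z 192.8 yaw 110.0 tool z [-0.001 -0.001 -1.   ] F [0.  0.1 0.5]
```

View pics/top5.png

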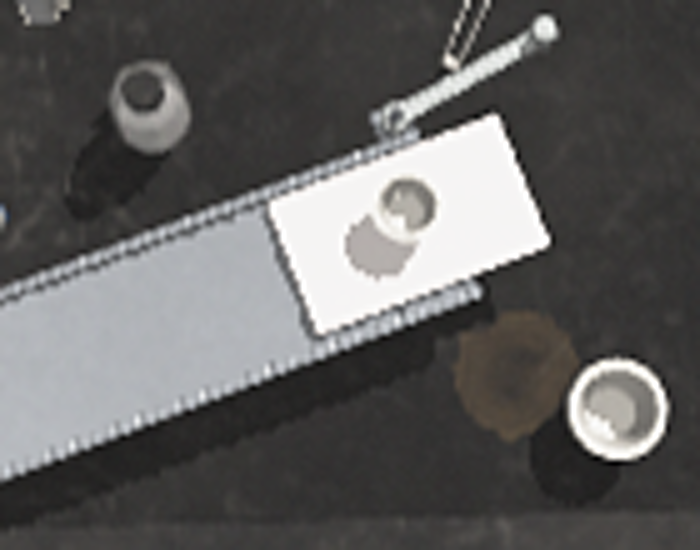

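The plate is flat with the crucible standing on it at (406,206). Its leading corners are (500,113) and (551,243), trailing (267,203) and (317,338). The stop bar is clear and the bottle hasn't moved.

```bash
python3 - <<'E'
from h import *
T=env.read_camera("top")
t=lambda u,v:np.array([225+(u+.5)/5-.5,165+(v+.5)/5-.5])
q=np.array([led(onz(T,t(*p),58)) for p in [(500,113),(551,243),(267,203),(317,338)]]);print(q)
o=-q[:,1].mean()+70-159.7;print("overhang",o)
if 42<o<52: print(env.hand_in())
E
```

```text
[[  41.58043336 -207.29689612]
 [ -37.45495809 -205.99213946]
 [  41.49421977  -66.27296248]
 [ -39.53567574  -64.83938435]]
overhang 46.40034560300418
the job is handed in; nothing more can be done
None
```

The job is handed in: the stop bar is swung out to about 1.7 rad, clear of the channel, and the plate overhangs the end by about 46 mm of its 140 mm, with the crucible standing on it and the arm clear of everything.

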